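# Load and lock the breaker carrier

## Task

Slide the blue end stop back and stand every circuit-breaker module upright in the steel tray in one row, each with its orange end facing the tray's front (the robot's side), then push the stop up so that the row is packed snug between the end wall and the stop with no gaps. Once the row is snug, turn the stop's lock knob so that its yellow end points at the red mark. Leave the glass bulb and the ceramic ceiling rose where they are.

Things in the scene. Friction and masses are not known exactly. Their poses are not given: they have to be found in the camera images.
- rack: steel carrier tray, fixed, 110 mm (x) by 440 mm (y); origin: centre of its underside. Its x points away from the robot; y runs along it from the fixed end wall (-y end) towards the sliding stop. Floor 8 mm above the bench; lips 10 mm high above the floor, 8 mm thick, along front and back, 90 mm apart inside. Its yaw varies by up to 0.1 rad
- wall_face (a point): point on the tray floor (8 mm above the bench) at the middle of the foot of the fixed end wall's inner face; the wall is 14 mm thick (towards -y) and reaches 80 mm above the bench; axes as the tray's
- tray_front (a point): middle of the tray's front edge (the long edge nearest the robot), at floor height; axes as the tray's
- stop (a joint): blue sliding end stop: travel along the tray's y in m, 0 to 0.25, growing away from the wall; clear length from wall to stop face = 0.050 + value. Starts at 0.01 to 0.06, too near the wall. About 3 N of friction; stays where left. The knob on it may serve as a handle to slide it
- stop_face (a point): centre of the stop's face that presses on the modules, 38 mm above the bench; axes as the tray's. Face plate 12 mm thick (along y), 86 mm wide, top 66 mm above the bench; behind it a block 82 mm wide, 108 mm long, top 38 mm above the bench, its outer end 120 mm behind the face
- lock (a joint): lock knob on the stop's block: angle in rad, growing anticlockwise seen from above, -0.3 to 2.2, with no end stop at the mark. At 0 its yellow end points along the tray's +y (away from the wall); at 1.571 to the tray's front, at the red mark on the block's front edge. Starts at -0.2 to 0.45; light friction, stays where left
- lock_grip (a point): point on the lock knob's axis at the height to grip (66 mm above the bench), 74 mm behind the stop's face; its own y axis points to the yellow end. The grip bar is 12 mm thick, 48 mm long (along its y) and 34 mm high, from 44 to 78 mm above the bench, on a black disc 46 mm across
- breaker0_mid (a point): circuit-breaker module (some are absent), standing upright, about 200 g: grey body with heavy foot, 80 mm (own x) by 42 mm (own y, its thickness) by 60 mm high; on top, centred, a white nose 42 by 42 mm, 60 to 98 mm above the underside, to grip it by (a black toggle stands 8 mm higher). Its orange end is its -x end. The point is its centre, 49 mm above its underside
- breaker1_mid (a point): another such circuit-breaker module, same size and point as breaker0_mid
- breaker2_mid (a point): another such circuit-breaker module, same size and point as breaker0_mid
- breaker3_mid (a point): another such circuit-breaker module, same size and point as breaker0_mid
- breaker4_mid (a point): another such circuit-breaker module, same size and point as breaker0_mid
- breaker5_mid (a point): another such circuit-breaker module, same size and point as breaker0_mid
- bulb_mid (a point): clear glass filament bulb standing in a white lampholder, 76 mm wide, 146 mm high; the point is on its axis, 70 mm up. Not to be disturbed
- rose_mid (a point): white ceramic ceiling rose lying on the bench, 90 mm wide, 44 mm high; the point is on its axis, 22 mm up. Not to be disturbed
There are look-alikes about, which are no part of the job. What is shaped like the part that bears breaker1_mid but purple or turquoise is not meant.

How it is judged:
By the outcome, as a careful person would: the job done as asked, in the order asked, and still so for the second after the job is handed in, with the robot touching nothing.
Of breaker0, breaker1, breaker2, breaker3, breaker4, breaker5 only 4 to 6 are there at a start; the rules pass over those that are not, and their reading is None.
At some moment in a run one of breaker0, breaker1, breaker2, breaker3, breaker4, breaker5 may be knocked a few centimetres aside while the robot is not near it.
It also fails if it takes over 210 s, if anything falls off the work surface, if the arm or the gripper's body presses on something with over 40 N, if the wrist force passes 120 N, or if a joint passes its speed limit or range.

## Robot

A 6-joint arm with a two-finger parallel gripper is mounted at the origin on the work surface. World frame = base frame: x ahead of the robot, y to its left, z up, the work surface at z = 0. Lengths are in mm, angles in rad, forces in N, time in s.
With the tool pointing down it reaches from about 275 to 1000 mm from the base axis. Payload 8.4 kg.
Tool frame: the origin (TCP) lies between the finger pads; the fingertips stand r.tips_ahead ahead of it and the grasp point (between the pads) lies 6 mm ahead of it (r.tips_ahead is the distance from the TCP to the fingertips, in mm); z points along the fingers, y is the line along which they close (so a half turn about z gives the same grasp; the last joint's range is limited). The gripper opens to 85 mm and grips with 20 to 120 N. Pads are 22 mm wide; open, the fingers measure 114 mm over their backs; the gripper's body (76 mm by 85 mm) begins 54 mm behind the grasp point. The pads swing forward as they close: fully open they stand 13 mm farther back than shut.
Start: joints at [-1.325, 0.353, 1.633, -0, 1.155, -0.002], TCP at [153.293, -605.912, 256.281] pointing down, gripper open.
Joint ranges: [-2.63, 2.63], [-0.92, 2.1], [0.06, 2.66], [-1.3, 4.44], [0, 2.69], [-3.02, 3.02]. Speed limits (rad/s): [2.22, 2.22, 2.79, 3.14, 3.14, 3.14].

## Interface

Orientations are given as [roll, pitch, yaw] about the fixed x, y, z axes, in that order (R = Rz(yaw) Ry(pitch) Rx(roll)).
In Python, from rig import r gives the robot as it stands.
- The arm moves only by the tool carry_out, never from a script. Its arguments are lists of equal length, an entry for each row: "delta_pos": the shift along the tool's x, y, z in m, a list of three; "rot": the turn, a rotation vector about the tool's x, y, z in degrees, a list of three. A call has 1 to 8 rows; each row is the pose to reach, as a shift and turn from the pose commanded when the call began, along the tool's axes at that moment; what a row does not reach only later rows make up. A row lasts 1/8 s, in which the tool goes at most 62.5 mm and 10.7 degrees, less where a joint would pass 70% of its speed; a pose out of reach is approached as far as the arm can. A call with a gripper value outside its range is refused whole. "claw" is the finger opening in m, from 0 to 0.0854, set as the call begins (left out, the last holds). The fingers move at their own pace and stop on an object; "grip_force" is the grip in N (left out, the last holds). Time passes only in rows, so rows that repeat a pose let the fingers close. It gives the time, the measured TCP pose, the force, the opening and the grip force at its end, in the units of the state.
- r.sense(): the state, without advancing time (a new reading comes with each control period).
- r.grab_frame(name): name is "scene" or "top" or "wrist"; returns the picture (400x640x3 uint8, blue, green, red); there is no depth.
- r.camera_info(name): a dict with "fx", "fy", "cx", "cy" (pixels), "pose" (4x4, takes a point from camera to world coordinates); the wrist camera has in their place "hand_eye" (4x4, takes a point from camera to tool coordinates, whose origin is the TCP and whose axes are the flange's). Camera axes: x right, y down, z forward; pixel columns grow to the right and rows downward; lengths in mm; the calibration is good to about 2 mm. A picture is of the moment at which its call begins: read the wrist's pose just before it. camera_info takes no time and is no camera call.
- r.sign_off(): hands the job in; it is judged then, once.
Trained networks look in the newest picture that a camera, given by its name, has taken for a name from the list of things; names that differ only in an ending like _2 or _b are one class to them, and where a whole thing is asked for, a point or a joint stands for the part that bears it (a point fixed in the world has none). Each returns a list of dicts, best first, with "p" (0 to 1); they miss things now and then, are a little off and sometimes report something else, mostly with a low value. They report only what shows in the picture. A call takes as long as a camera call. They do not tell look-alikes from the thing itself.
- r.recognise(thing, camera): "box" ([left, top, right, bottom] in pixels, round what is visible of it).
- r.cut_out(thing, camera): "mask" (400x640 bool, what is visible of it) and "box" ([left, top, right, bottom] in pixels, round what is visible of it).
The state is a dict: "clock": time; "qpos": joint angles; "qvel": joint speeds; "joint_efforts": joint torques, N m; "eef_pos": TCP position; "tcp_rot": TCP orientation; "contact_force": force on the tool from outside, world axes, zero at the start; "wrist_torque": the same for the moment, N m; "opening": opening from 0.0 (shut) to 1.0 (fully open); "grasp_force": force on a finger pad.
Only numpy, scipy, OpenCV 4.12 (cv2) and the standard library are available. Lean on these libraries where they do the work, as an engineer would, in place of code of your own. Each camera call takes 0.05 s, during which the arm holds its last target. There are 200 camera calls.

## Working session

There is one attempt and no reset: what is moved stays moved. The work goes in short steps, Python scripts to look and compute and a tool call to move; the robot and the scene stay as the last step left them, time stands still between calls to the robot, and variables do not carry over. Pictures are saved under pics/ and viewed, at most 14 in all, crops included, and the job is handed in when it is done.

Besides the shell and the picture viewer there is one more tool, called after ">>>" as name(argument=value, ...) on one line, values as JSON. carry_out: Moves the arm, as the interface text tells. Its arguments: {"type":"object","properties":{"delta_pos":{"type":"array","items":{"type":"array","items":{"type":"number"}}},"rot":{"type":"array","items":{"type":"array","items":{"type":"number"}}},"claw":{"type":"number"},"grip_force":{"type":"number"}},"required":["delta_pos","rot"]}

```bash
mkdir -p pics; ls; python3 - <<'E'
from rig import r
import cv2
s=r.sense();print(s['clock'],s['eef_pos'],s['tcp_rot'],s['opening'],r.tips_ahead)
for c in('scene','top'):
    im=r.grab_frame(c);cv2.imwrite(f'pics/{c}0.png',im)
    i=r.camera_info(c);print(c,i)
print(r.camera_info('wrist'))
E
```

```text
pics
0.0 [ 153.20274139 -605.46438753  255.53190401] [-3.14016863e+00 -2.00110098e-05  2.47800009e-01] 1.000200984893821 25.0
scene {'fx': 398.682827004187, 'fy': 398.682827004187, 'cx': 314.87791223790504, 'cy': 192.18175243846298, 'pose': array([[-3.07717523e-01,  6.58273977e-01, -6.87011861e-01,
         1.31382160e+03],
       [ 9.51318651e-01,  2.26060986e-01, -2.09497626e-01,
         2.53384048e+02],
       [ 1.73997433e-02, -7.18033287e-01, -6.95791238e-01,
         8.50523013e+02],
       [ 0.00000000e+00,  0.00000000e+00,  0.00000000e+00,
         1.00000000e+00]])}
top {'fx': 385.98203698040993, 'fy': 385.98203698040993, 'cx': 329.9837928022089, 'cy': 202.26711067950004, 'pose': array([[-2.82576049e-02, -9.92338957e-01,  1.20270126e-01,
         3.97903008e+02],
       [-9.99200677e-01,  3.14445393e-02,  2.46829656e-02,
         7.64523596e+00],
       [-2.82757070e-02, -1.19476509e-01, -9.92434304e-01,
         1.06034545e+03],
       [ 0.00000000e+00,  0.00000000e+00,  0.00000000e+00,
         1.00000000e+00]])}
{'fx': 357.4324622515199, 'fy': 357.4324622515199, 'cx': 318.21974909026284, 'cy': 203.9512015099796, 'hand_eye': array([[ 8.94064222e-04, -9.65011940e-01, -2.62204418e-01,
         6.71795255e+01],
       [ 9.99998988e-01,  5.72635800e-04,  1.30227757e-03,
         1.12213477e+00],
       [-1.10656577e-03, -2.62205317e-01,  9.65011475e-01,
        -1.17295777e+02],
       [ 0.00000000e+00,  0.00000000e+00,  0.00000000e+00,
         1.00000000e+00]])}
```

View pics/top0.png

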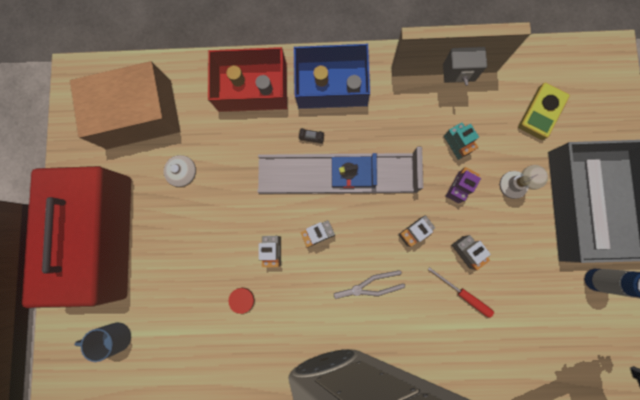

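View pics/scene0.png

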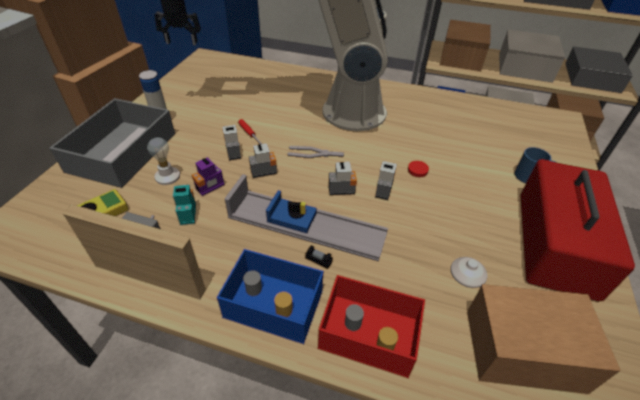

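Top view: four grey/white modules at (270,250), (319,234), (417,231), (472,252). Look-alikes: purple at (463,187) and turquoise at (462,139), both excluded by colour. Stop is at (355,170), the wall at (418,170). One enlarged crop to confirm this and find the orange ends.

```bash
cat > h.py <<'E'
from rig import r
import numpy as np, cv2
from scipy.spatial.transform import Rotation as Ro
def cam(c):
    i=r.camera_info(c);K=np.array([[i['fx'],0,i['cx']],[0,i['fy'],i['cy']],[0,0,1]])
    if 'pose' in i: return K,i['pose']
    s=r.sense();T=np.eye(4);T[:3,:3]=Ro.from_euler('xyz',s['tcp_rot']).as_matrix();T[:3,3]=s['eef_pos']
    return K,T@i['hand_eye']
def w2p(P,KT):
    K,T=KT;p=(np.asarray(P,float)-T[:3,3])@T[:3,:3];p=p@K.T;return p[:,:2]/p[:,2:]
def p2w(uv,z,KT):
    K,T=KT;uv=np.atleast_2d(uv).astype(float)
    d=np.c_[uv,np.ones(len(uv))]@np.linalg.inv(K).T@T[:3,:3].T
    return T[:3,3]+d*((z-T[2,3])/d[:,2:])
def go(x,y,z,yaw):
    s=r.sense();R=Ro.from_euler('xyz',s['tcp_rot'])
    d=R.inv().apply(np.array([x,y,z])-s['eef_pos'])
    v=(R.inv()*Ro.from_euler('xyz',[np.pi,0,yaw])).as_rotvec(degrees=True)
    print('d(m)',np.round(d/1000,4),'rot',np.round(v,1),'rows>=',round(max(np.linalg.norm(d)/62.5,np.linalg.norm(v)/10.7),1))
def st():
    s=r.sense();print(round(s['clock'],2),np.round(s['eef_pos'],1),np.round(s['tcp_rot'],3),'F',np.round(s['contact_force'],1),'op',round(s['opening']*85.4,1),'g',np.round(s['grasp_force'],1),'q',np.round(s['qpos'],2))
E
python3 - <<'E'
from h import *
im=cv2.imread('pics/top0.png')
cv2.imwrite('pics/crop0.png',cv2.resize(im[120:275,245:495],None,fx=3.2,fy=3.2,interpolation=cv2.INTER_CUBIC))
KT=cam('top')
r.grab_frame('top')
for n,z in(('breaker0_mid',60),('bulb_mid',70),('rose_mid',22),('rack',8),('stop',40),('lock',66)):
    for d in r.cut_out(n,'top'):
        ys,xs=np.nonzero(d['mask']);print(n,round(d['p'],2),np.round(d['box']),np.round(p2w([xs.mean(),ys.mean()],z,KT)[0]))
E
```

```text
breaker0_mid 0.64 [449. 236. 488. 266.] [ 381. -321.   60.]
bulb_mid 0.7 [500. 166. 548. 199.] [ 556. -462.   70.]
rose_mid 0.59 [163. 157. 196. 184.] [624. 449.  22.]
rack 0.66 [255. 149. 424. 193.] [606.   3.   8.]
stop 0.97 [330. 154. 379. 190.] [601. -32.  40.]
stop 0.61 [256. 149. 423. 197.] [599.   3.  40.]
stop 0.54 [299. 220. 337. 245.] [440.  69.  40.]
lock 0.69 [341. 165. 358. 182.] [600. -18.  66.]
```

View pics/crop0.png

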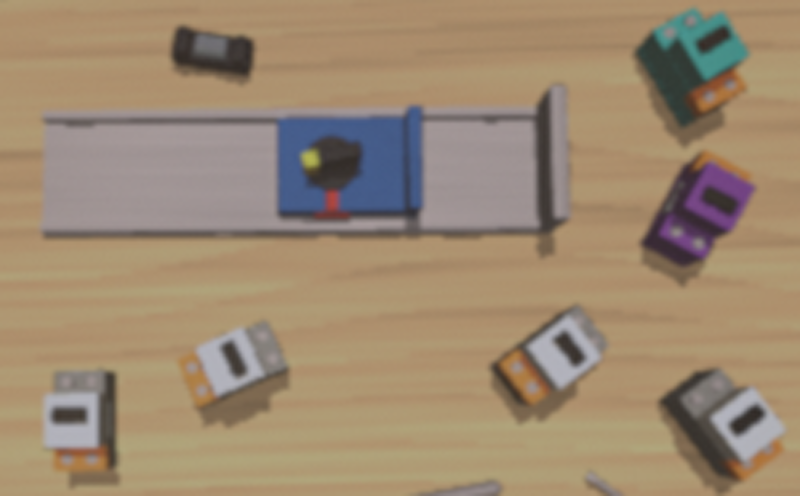

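The crop shows four grey modules, all upright. Orange ends: A (crop 80,460) faces the robot, B (195,378) faces left, C (522,375) lower-left, D (755,465) lower-right. The purple and turquoise ones are decoys. The knob's yellow end at (311,159) points away from the wall.

Next I measure the modules from their white nose tops, plus the tray corners and knob.

```bash
cat >> h.py <<'E'
def modules(im=None):
    if im is None: im=r.grab_frame('top')
    KT=cam('top');S=4
    big=cv2.resize(im,None,fx=S,fy=S,interpolation=cv2.INTER_CUBIC);hsv=cv2.cvtColor(big,cv2.COLOR_BGR2HSV)
    w=((hsv[...,2]>150)&(hsv[...,1]<50)).astype(np.uint8);w[:,:245*S]=0;w[:,500*S:]=0;w[:120*S]=0;w[300*S:]=0
    og=((hsv[...,0]>8)&(hsv[...,0]<20)&(hsv[...,1]>150)&(hsv[...,2]>110))
    out=[]
    for c in cv2.findContours(w,0,2)[0]:
        h=cv2.convexHull(c);a=cv2.contourArea(h)/S/S
        if a<120: continue
        px=h[:,0].astype(float)/S+.5/S-.5
        W=p2w(px,98,KT)[:,:2].astype(np.float32);(cx,cy),(sw,sh),ang=cv2.minAreaRect(W)
        c0=w2p([[cx,cy,55]],KT)[0]*S
        ys,xs=np.nonzero(og);m=np.hypot(xs-c0[0],ys-c0[1])<24*S
        o=p2w([[xs[m].mean()/S,ys[m].mean()/S]],60,KT)[0][:2] if m.any() else np.array([cx,cy])
        d=np.array([cx,cy])-o;raw=np.arctan2(d[1],d[0]);a0=np.radians(ang)
        th=a0+np.round((raw-a0)/(np.pi/2))*np.pi/2
        th=(th+np.pi)%(2*np.pi)-np.pi
        out.append((cx,cy,th));print('nose px',np.round(px.mean(0)),'xy',np.round((cx,cy),1),'size',np.round((sw,sh),1),'th',round(th,3),'raw',round(raw,3),'d',round(float(np.hypot(*d)),1))
    return out
E
python3 - <<'E'
from h import *
im=cv2.imread('pics/top0.png');modules(im);KT=cam('top')
P=lambda x,y,z:np.round(p2w([245+x/3.2-.35,120+y/3.2-.35],z,KT)[0],1)
for n,x,y,z in[('FL lip',43,235,18),('BL lip',43,112,18),('FR',540,234,18),('BR',540,110,18),('walltopinner b',554,88,80),('walltop inner f',554,220,80),('face top b',421,108,66),('face top f',420,209,66),('yellow tip',303,159,78),('knob disc c',332,165,44)]:print(n,P(x,y,z))
E
```

```text
nose px [347. 292.] xy [295.8  -5.7] size [22.9 63.7] th 0.01 raw 0.0 d 0.0
nose px [265. 251.] xy [398.4 193.1] size [42.4 43.8] th -0.011 raw 0.259 d 33.2
nose px [480. 251.] xy [ 379.9 -329.4] size [45.4 42.3] th 0.62 raw 0.391 d 35.1
nose px [315. 232.] xy [440.7  67.5] size [42.2 43.9] th -1.182 raw -1.026 d 33.7
nose px [422. 230.] xy [ 440.3 -193.7] size [42.  44.9] th -0.974 raw -0.96 d 34.0
nose px [315. 180.] xy [586.5  70.8] size [285.8  84.1] th -0.03 raw 0.0 d 0.0
nose px [394. 175.] xy [ 581.5 -131.9] size [88.1 82.8] th -0.033 raw 0.0 d 0.0
nose px [312. 155.] xy [638.4  67.9] size [289.    5.3] th -0.025 raw 0.0 d 0.0
FL lip [555.8 230.1  18. ]
BL lip [663.7 229.4  18. ]
FR [ 543.  -193.4   18. ]
BR [ 650.3 -199.2   18. ]
walltopinner b [ 653.1 -199.1   80. ]
walltop inner f [ 545.3 -193.2   80. ]
face top b [643.8 -92.7  66. ]
face top f [559.9 -88.3  66. ]
yellow tip [602.    5.4  78. ]
knob disc c [603.2 -18.7  44. ]
```

Checks: nose squares measure 42 mm and the tray length and width match. Tray yaw is about -0.028, the foot of the wall is at about (599,-196), and the stop is at about 0.055. Now to the knob.

```bash
python3 - <<'E'
from h import *
go(604,-17,230,1.73)
E
```

```text
d(m) [ 0.5814 -0.4603  0.0263] rot [ -0.   -0.  -84.9] rows>= 11.9
```

>>> carry_out(delta_pos=[[0.04, -0.032, 0], [0.088, -0.07, 0], [0.136, -0.108, 0], [0.184, -0.146, 0.005], [0.232, -0.184, 0.01], [0.28, -0.222, 0.01], [0.33, -0.26, 0.015], [0.38, -0.3, 0.015]], rot=[[0, 0, -7], [0, 0, -14], [0, 0, -21], [0, 0, -28], [0, 0, -35], [0, 0, -42], [0, 0, -49], [0, 0, -56]])

```text
clock: 1.45
eef_pos: [447.9, -221.8, 241.3]
tcp_rot: [3.141, 0.0, 1.229]
contact_force: [0.7, -1.8, -0.1]
opening: 1.003
grasp_force: 0.0
```

```bash
python3 - <<'E'
from h import *
st();go(604,-17,230,1.73)
E
```

```text
1.45 [ 447.9 -221.8  241.3] [3.141 0.    1.229] F [ 0.7 -1.8 -0.1] op 85.7 g 0.0 q [-0.46  0.17  1.91 -0.    1.06 -0.12]
d(m) [0.2452 0.0785 0.0113] rot [  0.    0.  -28.7] rows>= 4.1
```

>>> carry_out(delta_pos=[[0.05, 0.016, 0], [0.1, 0.032, 0], [0.15, 0.048, 0.005], [0.2, 0.064, 0.01], [0.245, 0.0785, 0.011], [0.245, 0.0785, 0.011]], rot=[[0, 0, -6], [0, 0, -12], [0, 0, -18], [0, 0, -24], [0, 0, -28.7], [0, 0, -28.7]])

```text
clock: 2.2
eef_pos: [605.3, -17.1, 230.0]
tcp_rot: [3.141, -0.0, 1.73]
contact_force: [-0.7, 0.1, 0.2]
opening: 0.999
grasp_force: 0.0
```

```bash
python3 - <<'E'
from h import *
st();KT=cam('wrist');im=r.grab_frame('wrist');cv2.imwrite('pics/w1.png',im)
print(w2p([[604,-17,78],[599.2,-196,8],[609.8,229.8,8]],KT))
E
```

```text
2.2 [605.3 -17.1 230. ] [ 3.141 -0.     1.73 ] F [-0.7  0.1  0.2] op 85.3 g 0.0 q [-0.03  0.35  1.7   0.    1.09 -0.19]
[[ 315.03571542  193.27205902]
 [ 285.4351368   334.680118  ]
 [ 372.25161605 -128.49219548]]
```

View pics/w1.png

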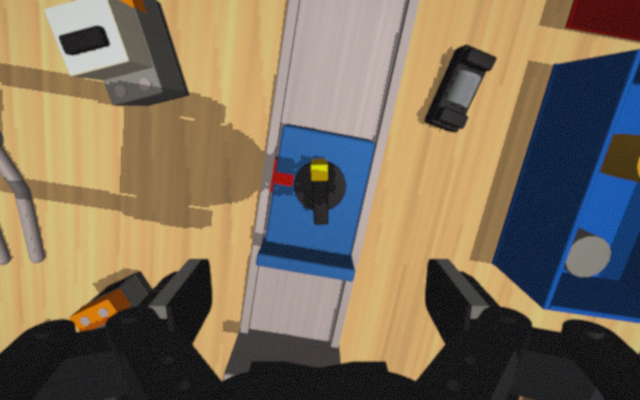

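Wrist view: knob bar runs (320,168)–(320,222), yellow end up, in line with the tool's x axis, about 4 px right of the prediction. I'll refine the tray's lateral position from the lip edges.

```bash
python3 - <<'E'
from h import *
im=cv2.imread('pics/w1.png');KT=cam('wrist')
print(p2w([[320,195]],78,KT))
g=cv2.cvtColor(im,cv2.COLOR_BGR2HSV)[...,1].astype(int)
for y in(20,40,60,80,100):
    row=g[y];w=np.nonzero(row[250:430]<60)[0]+250
    print(y,w.min(),w.max(),np.round(p2w([[w.min()-.5,y],[w.max()+.5,y]],18,KT)[:,:2],1).tolist())
go(608,-17,78,1.73)
E
```

```text
[[606.57480628 -19.2240789   78.        ]]
20 285 414 [[556.0, 110.4], [663.5, 127.6]]
40 283 409 [[556.4, 94.9], [662.8, 111.8]]
60 280 404 [[555.9, 78.8], [662.1, 95.7]]
80 277 400 [[555.4, 62.2], [662.2, 79.2]]
100 274 395 [[554.9, 45.1], [661.5, 62.1]]
d(m) [0.0009 0.0042 0.1519] rot [-0.   0.  -0.1] rows>= 2.4
```

>>> carry_out(delta_pos=[[0, 0.001, 0.05], [0, 0.001, 0.1], [0, 0.001, 0.14], [0, 0.001, 0.152], [0, 0.001, 0.152]], rot=[[0, 0, 0], [0, 0, 0], [0, 0, 0], [0, 0, 0], [0, 0, 0]])

```text
clock: 2.88
eef_pos: [604.4, -20.1, 78.5]
tcp_rot: [-3.141, -0.0, 1.725]
contact_force: [0.1, 0.3, 0.4]
opening: 1.003
grasp_force: 0.0
```

>>> carry_out(delta_pos=[[0, 0, 0], [0, 0, 0], [0, 0, 0], [0, 0, 0], [0, 0, 0], [0, 0, 0]], rot=[[0, 0, 0], [0, 0, 0], [0, 0, 0], [0, 0, 0], [0, 0, 0], [0, 0, 0]], claw=0, grip_force=30)

```text
clock: 3.62
eef_pos: [606.7, -19.4, 79.2]
tcp_rot: [3.138, 0.001, 1.726]
contact_force: [5.1, 0.6, 0.9]
opening: 0.139
grasp_force: 35.2
```

```bash
python3 - <<'E'
from h import *
st();s=r.sense()['eef_pos'];go(s[0]+.028*130,s[1]+130,s[2],1.73)
E
```

```text
3.62 [606.7 -19.4  79.2] [3.138e+00 1.000e-03 1.726e+00] F [5.1 0.6 0.9] op 11.9 g 35.2 q [-0.03  0.54  1.8   0.    0.8  -0.19]
d(m) [0.1279 0.0237 0.    ] rot [ 0.2  0.  -0.2] rows>= 2.1
```

>>> carry_out(delta_pos=[[0.015, 0.004, 0], [0.035, 0.0075, 0], [0.055, 0.011, 0], [0.075, 0.015, 0], [0.095, 0.0185, 0], [0.115, 0.0215, 0], [0.128, 0.0245, 0], [0.128, 0.0245, 0]], rot=[[0, 0, 0], [0, 0, 0], [0, 0, 0], [0, 0, 0], [0, 0, 0], [0, 0, 0], [0, 0, 0], [0, 0, 0]])

```text
clock: 4.62
eef_pos: [610.1, 112.8, 79.0]
tcp_rot: [3.139, -0.001, 1.727]
contact_force: [2.7, 3.0, 5.1]
opening: 0.133
grasp_force: 36.0
```

```bash
python3 - <<'E'
from h import *
st()
E
```

```text
4.62 [610.1 112.8  79. ] [ 3.139e+00 -1.000e-03  1.727e+00] F [2.7 3.  5.1] op 11.4 g 36.0 q [0.18 0.55 1.77 0.   0.82 0.02]
```

>>> carry_out(delta_pos=[[0, 0, 0], [0, 0, 0], [0, 0, -0.03], [0, 0, -0.08], [0, 0, -0.13], [0, 0, -0.17]], rot=[[0, 0, 0], [0, 0, 0], [0, 0, 0], [0, 0, 0], [0, 0, 0], [0, 0, 0]], claw=0.085)

```text
clock: 5.38
eef_pos: [608.9, 110.6, 250.0]
tcp_rot: [3.141, -0.0, 1.726]
contact_force: [-0.1, -0.3, 0.2]
opening: 0.996
grasp_force: 0.0
```

```bash
python3 - <<'E'
from h import *
st();go(441,-194,220,.597)
E
```

```text
5.38 [608.9 110.6 250. ] [ 3.141 -0.     1.726] F [-0.1 -0.3  0.2] op 85.1 g 0.0 q [0.18 0.35 1.65 0.   1.14 0.02]
d(m) [-0.2751 -0.2129  0.03  ] rot [ 0.  -0.  64.7] rows>= 6.0
```

>>> carry_out(delta_pos=[[-0.04, -0.03, 0.004], [-0.08, -0.061, 0.008], [-0.12, -0.092, 0.012], [-0.16, -0.123, 0.017], [-0.2, -0.154, 0.022], [-0.24, -0.185, 0.026], [-0.275, -0.213, 0.03], [-0.275, -0.213, 0.03]], rot=[[0, 0, 9], [0, 0, 18.5], [0, 0, 28], [0, 0, 37], [0, 0, 46.5], [0, 0, 56], [0, 0, 64.7], [0, 0, 64.7]])

```text
clock: 6.38
eef_pos: [439.2, -195.6, 217.7]
tcp_rot: [-3.14, 0.001, 0.592]
contact_force: [0.6, 0.2, 0.1]
opening: 0.994
grasp_force: 0.0
```

```bash
python3 - <<'E'
from h import *
st();KT=cam('wrist');im=r.grab_frame('wrist');cv2.imwrite('pics/w2.png',im)
T=np.array([440.3,-193.7,0]);c,s=np.cos(-.974),np.sin(-.974)
Q=[T+[a*c-b*s,a*s+b*c,98] for a,b in((-21,-21),(21,-21),(21,21),(-21,21))];q=w2p(Q,KT);print(q.round())
cv2.polylines(im,[q.round().astype(int)],True,(0,0,255),1);cv2.imwrite('pics/w2b.png',im)
modules()
E
```

```text
6.38 [ 439.2 -195.6  217.7] [-3.14e+00  1.00e-03  5.92e-01] F [0.6 0.2 0.1] op 84.9 g 0.0 q [-0.42  0.17  1.97 -0.    1.    0.56]
[[285. 233.]
 [345. 233.]
 [346. 174.]
 [283. 174.]]
nose px [360. 290.] xy [298.  -41.5] size [ 42.3 137.8] th 0.277 raw 0.0 d 0.0
nose px [478. 252.] xy [ 379.1 -329.8] size [45.5 43. ] th 0.576 raw 0.375 d 34.2
nose px [266. 250.] xy [398.7 192.9] size [41.9 44.6] th -0.011 raw 0.238 d 33.6
nose px [316. 233.] xy [440.5  67.6] size [42.5 43.6] th -1.182 raw -1.003 d 33.4
nose px [419. 226.] xy [ 448.7 -188.6] size [22.4 46.7] th -0.958 raw -0.838 d 34.8
nose px [471. 209.] xy [ 417.5 -323.5] size [113.3 335.4] th -0.257 raw 0.0 d 0.0
nose px [272. 175.] xy [589.4 161.3] size [105.5  84.7] th -0.02 raw 0.0 d 0.0
nose px [372. 177.] xy [582.6 -70.3] size [212.6  84.8] th -0.033 raw 0.0 d 0.0
nose px [364. 154.] xy [633.8 -71.1] size [214.4   6.6] th -0.03 raw 0.0 d 0.0
nose px [289. 155.] xy [638.9 130.9] size [163.    7.7] th -0.015 raw 0.0 d 0.0
nose px [420. 166.] xy [ 597.9 -198. ] size [ 11.7 104.9] th -0.018 raw 0.0 d 0.0
```

View pics/w2b.png

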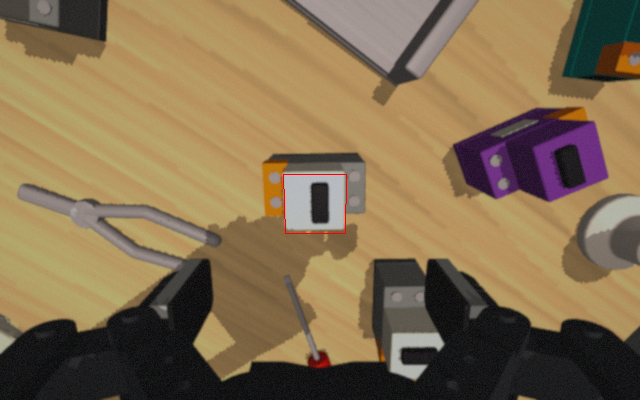

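The red outline (nose predicted from the top camera) matches module C's nose at (315,203) within 1 px, orange at left. Pick it.

```bash
python3 - <<'E'
from h import *
go(440.8,-193.9,90,.597)
E
```

```text
d(m) [-0.      0.      0.1281] rot [-0.  0. -0.] rows>= 2.0
```

>>> carry_out(delta_pos=[[0, 0, 0.05], [0, 0, 0.095], [0, 0, 0.12], [0, 0, 0.128], [0, 0, 0.128]], rot=[[0, 0, 0], [0, 0, 0], [0, 0, 0], [0, 0, 0], [0, 0, 0]])

```text
clock: 7.1
eef_pos: [441.7, -193.3, 90.4]
tcp_rot: [-3.141, 0.0, 0.598]
contact_force: [0.9, -0.3, -0.1]
opening: 0.995
grasp_force: 0.0
```

>>> carry_out(delta_pos=[[0, 0, 0], [0, 0, 0], [0, 0, 0], [0, 0, 0], [0, 0, -0.03], [0, 0, -0.07], [0, 0, -0.11]], rot=[[0, 0, 0], [0, 0, 0], [0, 0, 0], [0, 0, 0], [0, 0, 0], [0, 0, 0], [0, 0, 0]], claw=0.02, grip_force=40)

```text
clock: 7.98
eef_pos: [440.8, -193.7, 201.5]
tcp_rot: [-3.141, 0.0, 0.597]
contact_force: [0.6, -0.3, -2.5]
opening: 0.487
grasp_force: 44.9
```

```bash
cat >> h.py <<'E'
def slot(k):
    # row slots from the wall, 4 mm gaps; k=0 nearest the wall
    y=-196+5+21+k*46; return 602.3+.0265*(y+196),y
YP=np.pi/2-.027
E
python3 - <<'E'
from h import *
st();print(slot(0));go(*slot(0),200,YP)
E
```

```text
7.97 [ 440.8 -193.7  201.5] [-3.141  0.     0.597] F [ 0.6 -0.3 -2.5] op 41.6 g 44.9 q [-0.42  0.2   1.99 -0.    0.96  0.56]
(602.9889999999999, -170)
d(m) [0.1475 0.0715 0.0014] rot [ -0.    0.  -54.3] rows>= 5.1
```

>>> carry_out(delta_pos=[[0.025, 0.012, 0], [0.055, 0.027, 0], [0.085, 0.041, 0], [0.115, 0.056, 0], [0.14, 0.068, 0], [0.1475, 0.0715, 0], [0.1475, 0.0715, 0]], rot=[[0, 0, -9], [0, 0, -18], [0, 0, -27], [0, 0, -36], [0, 0, -45], [0, 0, -54.3], [0, 0, -54.3]])

```text
clock: 8.85
eef_pos: [603.5, -169.9, 200.0]
tcp_rot: [-3.141, -0.0, 1.544]
contact_force: [0.9, -0.6, -1.6]
opening: 0.488
grasp_force: 44.9
```

```bash
python3 - <<'E'
from h import *
st();go(*slot(0),98.5,YP)
E
```

```text
8.85 [ 603.5 -169.9  200. ] [-3.141 -0.     1.544] F [ 0.9 -0.6 -1.6] op 41.6 g 44.9 q [-0.28  0.41  1.68 -0.    1.05 -0.25]
d(m) [-0.0002 -0.0005  0.1015] rot [-0. -0.  0.] rows>= 1.6
```

>>> carry_out(delta_pos=[[0, 0, 0.04], [0, 0, 0.075], [0, 0, 0.092], [0, 0, 0.099], [0, 0, 0.1015], [0, 0, 0.1015]], rot=[[0, 0, 0], [0, 0, 0], [0, 0, 0], [0, 0, 0], [0, 0, 0], [0, 0, 0]])

```text
clock: 9.6
eef_pos: [604.0, -170.2, 99.7]
tcp_rot: [3.14, 0.0, 1.544]
contact_force: [0.5, -0.7, -1.5]
opening: 0.482
grasp_force: 44.9
```

>>> carry_out(delta_pos=[[0, 0, 0], [0, 0, 0], [0, 0, 0], [0, 0, -0.03], [0, 0, -0.075], [0, 0, -0.12]], rot=[[0, 0, 0], [0, 0, 0], [0, 0, 0], [0, 0, 0], [0, 0, 0], [0, 0, 0]], claw=0.085)

```text
clock: 10.35
eef_pos: [603.2, -170.0, 220.0]
tcp_rot: [-3.141, -0.0, 1.545]
contact_force: [1.6, -0.8, -0.3]
opening: 0.994
grasp_force: 0.0
```

```bash
python3 - <<'E'
from h import *
st();im=r.grab_frame('top');cv2.imwrite('pics/t2.png',im[120:280,245:500]);modules(im);go(380,-329.5,220,np.pi/2+.6)
E
```

```text
10.35 [ 603.2 -170.   220. ] [-3.141 -0.     1.545] F [ 1.6 -0.8 -0.3] op 84.9 g 0.0 q [-0.28  0.39  1.66  0.    1.09 -0.25]
nose px [347. 293.] xy [289.2  -8.7] size [23.4 67.4] th 0.358 raw 0.0 d 0.0
nose px [265. 250.] xy [398.4 192.9] size [41.9 43.9] th -0.011 raw 0.241 d 33.2
nose px [315. 233.] xy [440.6  67.8] size [42.2 43.3] th -1.183 raw -1.027 d 32.9
nose px [457. 218.] xy [ 402.  -282.6] size [195.5 278.7] th -0.08 raw 0.0 d 0.0
nose px [273. 176.] xy [589.5 161.7] size [104.9  84.7] th -0.018 raw 0.0 d 0.0
nose px [362. 176.] xy [583.3 -50.5] size [172.1  84.9] th -0.028 raw 0.0 d 0.0
nose px [286. 155.] xy [639.5 131.5] size [161.7   5.8] th -0.019 raw 0.0 d 0.0
nose px [365. 154.] xy [634.6 -53.4] size [179.1   5.9] th -0.03 raw 0.0 d 0.0
nose px [429. 178.] xy [ 591.  -292.4] size [217.1 226.9] th 2.901 raw 2.575 d 58.2
d(m) [-0.1646 -0.2219  0.0052] rot [  0.4   0.3 -35.9] rows>= 4.4
```

>>> carry_out(delta_pos=[[-0.033, -0.044, 0], [-0.066, -0.089, 0], [-0.1, -0.134, 0], [-0.133, -0.178, 0], [-0.165, -0.222, 0], [-0.165, -0.222, 0]], rot=[[0, 0, -7], [0, 0, -14], [0, 0, -22], [0, 0, -30], [0, 0, -36], [0, 0, -36]])

```text
clock: 11.15
eef_pos: [374.5, -330.6, 218.8]
tcp_rot: [-3.141, -0.0, 2.17]
contact_force: [0.1, 0.1, 0.3]
opening: 0.998
grasp_force: 0.0
```

```bash
cat >> h.py <<'E'
def wnose(name,guess):
    st();KT=cam('wrist');im=r.grab_frame('wrist');hsv=cv2.cvtColor(im,cv2.COLOR_BGR2HSV)
    w=((hsv[...,2]>150)&(hsv[...,1]<50)).astype(np.uint8);w=cv2.morphologyEx(w,cv2.MORPH_OPEN,np.ones((5,5)))
    for c in cv2.findContours(w,0,2)[0]:
        px=cv2.convexHull(c)[:,0].astype(float);W=p2w(px,98,KT)[:,:2].astype(np.float32);(x,y),sz,a=cv2.minAreaRect(W)
        if np.hypot(x-guess[0],y-guess[1])<40 and min(sz)>30:
            cv2.drawContours(im,[c],-1,(0,0,255),1)
            print('wrist nose',np.round((x,y),1),np.round(sz,1),'ang mod 90 (rad)',round(np.radians(a)%(np.pi/2),3))
    cv2.imwrite(f'pics/{name}.png',im)
E
python3 - <<'E'
from h import *
wnose('w3',(380,-329))
E
```

```text
11.15 [ 374.5 -330.6  218.8] [-3.141 -0.     2.17 ] F [0.1 0.1 0.3] op 85.3 g 0.0 q [-0.73  0.2   1.93 -0.    1.01 -1.33]
```

View pics/w3.png

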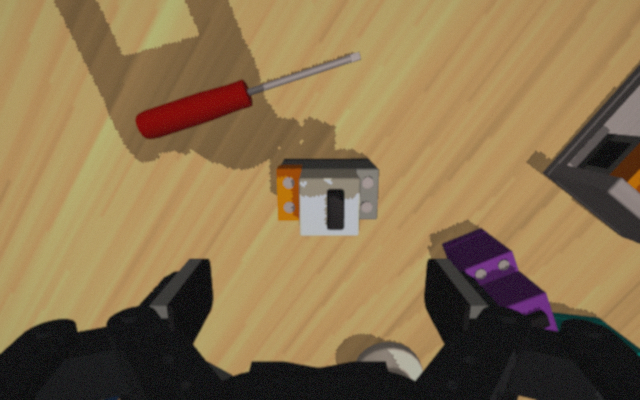

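Wrist view: module D's nose spans (299–359, 177–236), centre (329,206), partly shadowed, orange at left. I'll compute its position and the finger clearance to the purple decoy.

```bash
python3 - <<'E'
from h import *
KT=cam('wrist');st()
c=p2w([[329,206.5]],98,KT)[0];print(c,p2w([[299,206],[359,206],[329,177],[329,236]],98,KT).round(1).tolist())
s=r.sense();R=Ro.from_euler('xyz',s['tcp_rot'])
P=p2w([[443,240],[485,230],[550,300],[500,265]],60,KT);print('purple in tool',R.inv().apply(P-c).round())
go(c[0],c[1],90,s['tcp_rot'][2])
E
```

```text
11.2 [ 376.1 -330.   219. ] [3.141 0.    2.169] F [0.4 0.2 0. ] op 85.0 g 0.0 q [-0.72  0.2   1.93  0.    1.01 -1.32]
[ 383.720091   -327.17286794   98.        ] [[366.4, -338.6, 98.0], [400.7, -315.2, 98.0], [371.9, -310.1, 98.0], [396.1, -345.0, 98.0]]
purple in tool [[-39.  96.  38.]
 [-31. 129.  38.]
 [-95. 193.  38.]
 [-62. 146.  38.]]
d(m) [-0.0019  0.0079  0.129 ] rot [0. 0. 0.] rows>= 2.1
```

>>> carry_out(delta_pos=[[0, 0.003, 0.05], [-0.001, 0.006, 0.095], [-0.001, 0.006, 0.12], [-0.001, 0.006, 0.129], [-0.001, 0.006, 0.129]], rot=[[0, 0, 0], [0, 0, 0], [0, 0, 0], [0, 0, 0], [0, 0, 0]])

```text
clock: 11.82
eef_pos: [383.3, -326.3, 89.8]
tcp_rot: [3.142, -0.0, 2.173]
contact_force: [0.1, 0.1, -0.1]
opening: 0.993
grasp_force: 0.0
```

>>> carry_out(delta_pos=[[0, 0, 0], [0, 0, 0], [0, 0, 0], [0, 0, 0], [0, 0, -0.03], [0, 0, -0.07], [0, 0, -0.11]], rot=[[0, 0, 0], [0, 0, 0], [0, 0, 0], [0, 0, 0], [0, 0, 0], [0, 0, 0], [0, 0, 0]], claw=0.02, grip_force=40)

```text
clock: 12.7
eef_pos: [382.3, -326.3, 200.8]
tcp_rot: [-3.141, -0.001, 2.173]
contact_force: [0.5, -0.2, -2.3]
opening: 0.487
grasp_force: 44.7
```

```bash
python3 - <<'E'
from h import *
st();go(*slot(1),205,YP)
E
```

```text
12.7 [ 382.3 -326.3  200.8] [-3.141e+00 -1.000e-03  2.173e+00] F [ 0.5 -0.2 -2.3] op 41.6 g 44.7 q [-0.71  0.23  1.95  0.    0.97 -1.31]
d(m) [ 0.0411  0.2975 -0.0042] rot [-0. -0. 36.] rows>= 4.8
```

>>> carry_out(delta_pos=[[0.005, 0.04, -0.01], [0.013, 0.09, -0.02], [0.021, 0.15, -0.025], [0.029, 0.21, -0.025], [0.036, 0.26, -0.025], [0.041, 0.2975, -0.025], [0.041, 0.2975, -0.025]], rot=[[0, 0, 6], [0, 0, 12], [0, 0, 18], [0, 0, 24], [0, 0, 30], [0, 0, 36], [0, 0, 36]])

```text
clock: 13.58
eef_pos: [606.0, -122.4, 224.4]
tcp_rot: [3.141, -0.0, 1.546]
contact_force: [0.0, -1.5, -2.5]
opening: 0.485
grasp_force: 44.7
```

```bash
python3 - <<'E'
from h import *
st();go(*slot(1),98.5,YP);r.grab_frame('top');st();go(*slot(1),98.5,YP)
im=r.grab_frame('wrist');cv2.imwrite('pics/w4.png',im)
E
```

```text
13.57 [ 606.  -122.4  224.4] [ 3.141 -0.     1.546] F [ 0.  -1.5 -2.5] op 41.4 g 44.7 q [-0.2   0.37  1.68  0.    1.09 -0.18]
d(m) [-0.0017 -0.0018  0.1259] rot [ 0.  -0.   0.1] rows>= 2.0
13.62 [ 604.7 -123.5  224.3] [-3.141 -0.     1.547] F [ 0.3 -0.7 -2.6] op 41.4 g 44.7 q [-0.2   0.37  1.68 -0.    1.09 -0.18]
d(m) [-0.0006 -0.0004  0.1258] rot [-0.1 -0.   0.2] rows>= 2.0
```

View pics/w4.png

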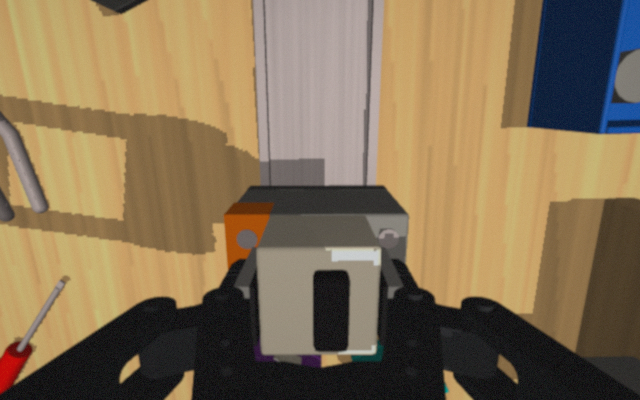

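Module D held square, orange to the left (front), body at (228–405) centred on the tray (258–380). Lower it.

>>> carry_out(delta_pos=[[0, 0, 0.05], [0, 0, 0.095], [0, 0, 0.115], [0, 0, 0.123], [0, 0, 0.126], [0, 0, 0.126]], rot=[[0, 0, 0], [0, 0, 0], [0, 0, 0], [0, 0, 0], [0, 0, 0], [0, 0, 0]])

```text
clock: 14.42
eef_pos: [605.4, -124.6, 100.0]
tcp_rot: [3.14, 0.0, 1.545]
contact_force: [0.2, -0.2, -1.2]
opening: 0.484
grasp_force: 44.7
```

>>> carry_out(delta_pos=[[0, 0, 0], [0, 0, 0], [0, 0, 0], [0, 0, -0.03], [0, 0, -0.075], [0, 0, -0.125]], rot=[[0, 0, 0], [0, 0, 0], [0, 0, 0], [0, 0, 0], [0, 0, 0], [0, 0, 0]], claw=0.085)

```text
clock: 15.18
eef_pos: [604.2, -124.2, 224.7]
tcp_rot: [-3.14, -0.0, 1.545]
contact_force: [0.4, -1.0, 0.1]
opening: 1.0
grasp_force: 0.0
```

```bash
python3 - <<'E'
from h import *
st();modules();go(440.8,67.8,220,np.pi/2-1.182)
E
```

```text
15.18 [ 604.2 -124.2  224.7] [-3.14  -0.     1.545] F [ 0.4 -1.   0.1] op 85.4 g 0.0 q [-0.21  0.37  1.68  0.    1.09 -0.18]
nose px [347. 292.] xy [295.7  -2.6] size [57.4 23.4] th -0.0 raw 0.0 d 0.0
nose px [265. 251.] xy [398.4 193.2] size [42.5 43.8] th -0.011 raw 0.25 d 33.4
nose px [315. 232.] xy [440.6  67.9] size [42.5 43.1] th -1.195 raw -1.008 d 33.0
nose px [447. 225.] xy [ 402.1 -237.7] size [274.1 265.6] th -0.025 raw 0.0 d 0.0
nose px [272. 176.] xy [589.3 162.1] size [103.6  83.4] th -0.023 raw 0.0 d 0.0
nose px [354. 175.] xy [584.1 -25.7] size [121.9  84.8] th -0.036 raw 0.0 d 0.0
nose px [490. 194.] xy [ 575.7 -368.8] size [ 47.7 277.6] th -0.079 raw 0.0 d 0.0
nose px [426. 179.] xy [ 589.2 -224. ] size [246.9 237.4] th -0.184 raw 0.0 d 0.0
d(m) [ 0.1882 -0.1717  0.0105] rot [ 0.5 -0.2 66.2] rows>= 6.2
```

>>> carry_out(delta_pos=[[0.02, -0.018, 0], [0.05, -0.046, 0], [0.08, -0.073, 0], [0.11, -0.1, 0], [0.14, -0.128, 0], [0.17, -0.155, 0.005], [0.188, -0.172, 0.008], [0.188, -0.172, 0.008]], rot=[[0, 0, 9], [0, 0, 18.5], [0, 0, 28], [0, 0, 37.5], [0, 0, 47], [0, 0, 56.5], [0, 0, 66.2], [0, 0, 66.2]])

```text
clock: 16.23
eef_pos: [436.6, 69.0, 215.7]
tcp_rot: [-3.141, 0.0, 0.391]
contact_force: [-0.1, 0.3, -0.1]
opening: 0.993
grasp_force: 0.0
```

```bash
python3 - <<'E'
from h import *
wnose('w5',(440,68));wnose('w5b',(440,68));go(440.8,67.9,90,np.pi/2-1.187)
E
```

```text
16.23 [436.6  69.  215.7] [-3.141  0.     0.391] F [-0.1  0.3 -0.1] op 84.8 g 0.0 q [0.15 0.11 2.05 0.   0.98 1.33]
wrist nose [442.3  67.6] [40.8 41.1] ang mod 90 (rad) 0.392
16.27 [437.7  68.4 216. ] [ 3.141e+00 -1.000e-03  3.940e-01] F [-0.3 -0.3 -0.3] op 85.0 g 0.0 q [ 0.15  0.12  2.05 -0.    0.98  1.33]
wrist nose [442.1  67.5] [40.2 41.1] ang mod 90 (rad) 0.394
d(m) [0.0021 0.001  0.1261] rot [ 0.  -0.1  0.6] rows>= 2.0
```

>>> carry_out(delta_pos=[[0.002, 0.001, 0.05], [0.0025, 0.0015, 0.095], [0.0025, 0.0015, 0.118], [0.0025, 0.0015, 0.126], [0.0025, 0.0015, 0.126]], rot=[[0, 0, 0], [0, 0, 0], [0, 0, 0], [0, 0, 0], [0, 0, 0]])

```text
clock: 16.95
eef_pos: [441.1, 67.3, 89.8]
tcp_rot: [3.142, 0.0, 0.39]
contact_force: [0.8, -0.5, 1.1]
opening: 1.004
grasp_force: 0.0
```

>>> carry_out(delta_pos=[[0, 0, 0], [0, 0, 0], [0, 0, 0], [0, 0, 0], [0, 0, -0.03], [0, 0, -0.08], [0, 0, -0.135]], rot=[[0, 0, 0], [0, 0, 0], [0, 0, 0], [0, 0, 0], [0, 0, 0], [0, 0, 0], [0, 0, 0]], claw=0.02, grip_force=40)

```text
clock: 17.82
eef_pos: [439.7, 67.6, 225.9]
tcp_rot: [-3.141, 0.001, 0.389]
contact_force: [0.7, 0.1, -2.0]
opening: 0.485
grasp_force: 42.7
```

```bash
python3 - <<'E'
from h import *
st();go(*slot(2),225,YP)
E
```

```text
17.82 [439.7  67.6 225.9] [-3.141e+00  1.000e-03  3.890e-01] F [ 0.7  0.1 -2. ] op 41.4 g 42.7 q [ 0.15  0.11  2.03 -0.    1.    1.33]
d(m) [0.0981 0.1976 0.0007] rot [ -0.1   0.1 -66.1] rows>= 6.2
```

>>> carry_out(delta_pos=[[0.01, 0.022, 0], [0.026, 0.053, 0], [0.042, 0.085, 0], [0.058, 0.117, 0], [0.074, 0.149, 0], [0.088, 0.178, 0], [0.098, 0.1975, 0], [0.098, 0.1975, 0]], rot=[[0, 0, -9], [0, 0, -18.5], [0, 0, -28], [0, 0, -37.5], [0, 0, -47], [0, 0, -56.5], [0, 0, -66.1], [0, 0, -66.1]])

```text
clock: 18.82
eef_pos: [606.6, -78.6, 224.4]
tcp_rot: [-3.141, 0.0, 1.542]
contact_force: [-0.5, -0.3, -1.1]
opening: 0.487
grasp_force: 42.8
```

```bash
python3 - <<'E'
from h import *
st();r.grab_frame('top');r.grab_frame('top');st();go(*slot(2),98,YP)
E
```

```text
18.82 [606.6 -78.6 224.4] [-3.141  0.     1.542] F [-0.5 -0.3 -1.1] op 41.6 g 42.8 q [-0.13  0.36  1.69 -0.    1.08 -0.1 ]
18.93 [605.3 -77.5 224.3] [-3.14  -0.     1.539] F [-0.5 -0.2 -2.3] op 41.4 g 42.8 q [-0.13  0.36  1.7   0.    1.08 -0.1 ]
d(m) [-0.0005  0.0004  0.1263] rot [-0.1 -0.  -0.2] rows>= 2.0
```

>>> carry_out(delta_pos=[[0, 0, 0.05], [0, 0, 0.095], [0, 0, 0.115], [0, 0, 0.123], [0, 0, 0.1265], [0, 0, 0.1265]], rot=[[0, 0, 0], [0, 0, 0], [0, 0, 0], [0, 0, 0], [0, 0, 0], [0, 0, 0]])

```text
clock: 19.68
eef_pos: [606.9, -77.9, 99.4]
tcp_rot: [3.14, 0.0, 1.543]
contact_force: [-0.2, 0.3, -1.6]
opening: 0.485
grasp_force: 42.7
```

>>> carry_out(delta_pos=[[0, 0, 0], [0, 0, 0], [0, 0, 0], [0, 0, -0.03], [0, 0, -0.075], [0, 0, -0.125]], rot=[[0, 0, 0], [0, 0, 0], [0, 0, 0], [0, 0, 0], [0, 0, 0], [0, 0, 0]], claw=0.085)

```text
clock: 20.42
eef_pos: [605.7, -77.8, 224.2]
tcp_rot: [-3.14, -0.0, 1.543]
contact_force: [1.1, 0.0, -0.5]
opening: 1.001
grasp_force: 0.0
```

```bash
python3 - <<'E'
from h import *
st();modules();go(398.6,193,220,np.pi/2-.011)
E
```

```text
20.43 [605.7 -77.8 224.2] [-3.14  -0.     1.543] F [ 1.1  0.  -0.5] op 85.5 g 0.0 q [-0.13  0.36  1.7  -0.    1.08 -0.1 ]
nose px [265. 250.] xy [398.4 193.2] size [42.5 43.8] th -0.011 raw 0.261 d 33.4
nose px [414. 231.] xy [ 401.9 -157.4] size [280.9 261.2] th -0.025 raw 0.0 d 0.0
nose px [269. 177.] xy [589.8 162.2] size [103.6  84.1] th -0.02 raw 0.0 d 0.0
nose px [456. 196.] xy [ 583.6 -282.8] size [ 45.3 268. ] th 1.544 raw 1.76 d 48.2
nose px [385. 179.] xy [621.7 -97.7] size [234.  294.9] th 0.221 raw 0.0 d 0.0
d(m) [ 0.2652 -0.218   0.0096] rot [ 0.5  0.1 -1. ] rows>= 5.5
```

>>> carry_out(delta_pos=[[0.025, -0.02, 0], [0.075, -0.062, 0], [0.125, -0.103, 0], [0.175, -0.144, 0], [0.22, -0.181, 0.005], [0.255, -0.21, 0.008], [0.265, -0.218, 0.008], [0.265, -0.218, 0.008]], rot=[[0, 0, 0], [0, 0, -0.5], [0, 0, -1], [0, 0, -1], [0, 0, -1], [0, 0, -1], [0, 0, -1], [0, 0, -1]])

```text
clock: 21.48
eef_pos: [395.7, 193.6, 215.5]
tcp_rot: [3.141, -0.0, 1.562]
contact_force: [-0.6, -0.0, 0.3]
opening: 0.999
grasp_force: 0.0
```

```bash
python3 - <<'E'
from h import *
r.grab_frame('top');wnose('w6',(398,193));go(398.6,193,90,np.pi/2-.011)
E
```

```text
21.52 [396.2 193.  215.5] [ 3.141 -0.     1.561] F [-0.   0.1  0.3] op 85.2 g 0.0 q [ 0.45  0.11  2.05 -0.    0.98  0.46]
d(m) [0.0003 0.0021 0.1255] rot [0. 0. 0.] rows>= 2.0
```

>>> carry_out(delta_pos=[[0, 0.001, 0.05], [0, 0.002, 0.095], [0, 0.002, 0.117], [0, 0.002, 0.1255], [0, 0.002, 0.1255]], rot=[[0, 0, 0], [0, 0, 0], [0, 0, 0], [0, 0, 0], [0, 0, 0]])

```text
clock: 22.2
eef_pos: [398.2, 192.6, 89.8]
tcp_rot: [-3.141, 0.0, 1.559]
contact_force: [-0.2, -0.3, -0.3]
opening: 0.993
grasp_force: 0.0
```

>>> carry_out(delta_pos=[[0, 0, 0], [0, 0, 0], [0, 0, 0], [0, 0, 0], [0, 0, -0.03], [0, 0, -0.08], [0, 0, -0.135]], rot=[[0, 0, 0], [0, 0, 0], [0, 0, 0], [0, 0, 0], [0, 0, 0], [0, 0, 0], [0, 0, 0]], claw=0.02, grip_force=40)

```text
clock: 23.08
eef_pos: [396.8, 192.8, 225.9]
tcp_rot: [-3.14, 0.001, 1.561]
contact_force: [0.9, 0.3, -2.1]
opening: 0.485
grasp_force: 42.3
```

```bash
python3 - <<'E'
from h import *
st();cv2.imwrite('pics/t6.png',cv2.resize(r.grab_frame('top')[110:270,230:490],None,fx=3,fy=3,interpolation=cv2.INTER_CUBIC));go(*slot(3),225,YP)
E
```

```text
23.07 [396.8 192.8 225.9] [-3.140e+00  1.000e-03  1.561e+00] F [ 0.9  0.3 -2.1] op 41.4 g 42.3 q [ 0.45  0.1   2.04 -0.    1.    0.46]
d(m) [-0.2242  0.2089  0.0084] rot [ 0.4 -0.2  1. ] rows>= 4.9
```

View pics/t6.png

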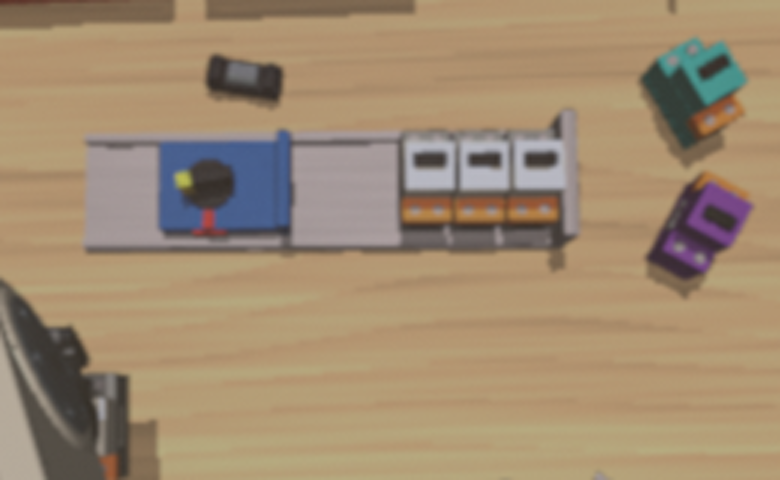

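Three modules stand in the row at (430–540,165), oranges to the front. The fourth is held at (110,430), orange towards the robot. The stop is at (225,190), well back. Place the fourth.

>>> carry_out(delta_pos=[[-0.02, 0.019, 0], [-0.06, 0.056, 0], [-0.105, 0.098, 0], [-0.15, 0.14, 0], [-0.19, 0.177, 0], [-0.215, 0.2, 0], [-0.224, 0.209, 0], [-0.224, 0.209, 0]], rot=[[0, 0, 0], [0, 0, 1], [0, 0, 1], [0, 0, 1], [0, 0, 1], [0, 0, 1], [0, 0, 1], [0, 0, 1]])

```text
clock: 24.12
eef_pos: [603.9, -33.0, 224.3]
tcp_rot: [-3.141, -0.0, 1.542]
contact_force: [-0.2, 0.2, -2.9]
opening: 0.485
grasp_force: 42.4
```

```bash
python3 - <<'E'
from h import *
r.grab_frame('top');r.grab_frame('top');st();go(*slot(3),98,YP)
E
```

```text
24.23 [603.3 -32.1 224.5] [-3.14  -0.     1.543] F [ 0.3  0.3 -1.6] op 41.3 g 42.4 q [-0.06  0.35  1.71  0.    1.08 -0.03]
d(m) [1.000e-04 3.500e-03 1.265e-01] rot [-0.1 -0.  -0. ] rows>= 2.0
```

>>> carry_out(delta_pos=[[0, 0.003, 0.05], [0, 0.003, 0.095], [0, 0.003, 0.115], [0, 0.003, 0.123], [0, 0.003, 0.1265], [0, 0.003, 0.1265]], rot=[[0, 0, 0], [0, 0, 0], [0, 0, 0], [0, 0, 0], [0, 0, 0], [0, 0, 0]])

```text
clock: 24.98
eef_pos: [607.8, -32.9, 99.3]
tcp_rot: [3.14, 0.0, 1.543]
contact_force: [-0.3, 0.1, -2.2]
opening: 0.483
grasp_force: 42.3
```

>>> carry_out(delta_pos=[[0, 0, 0], [0, 0, 0], [0, 0, 0], [0, 0, -0.03], [0, 0, -0.075], [0, 0, -0.125]], rot=[[0, 0, 0], [0, 0, 0], [0, 0, 0], [0, 0, 0], [0, 0, 0], [0, 0, 0]], claw=0.085)

```text
clock: 25.72
eef_pos: [606.8, -33.2, 224.2]
tcp_rot: [-3.14, -0.0, 1.543]
contact_force: [1.2, -1.1, 0.4]
opening: 0.993
grasp_force: 0.0
```

```bash
python3 - <<'E'
from h import *
st();go(611,111.5,200,1.727)
E
```

```text
25.73 [606.8 -33.2 224.2] [-3.14  -0.     1.543] F [ 1.2 -1.1  0.4] op 84.8 g 0.0 q [-0.06  0.36  1.7   0.    1.08 -0.03]
d(m) [0.1447 0.0002 0.0242] rot [ -0.1  -0.  -10.6] rows>= 2.3
```

>>> carry_out(delta_pos=[[0.05, 0, 0], [0.1, 0, 0], [0.144, 0, 0.02], [0.144, 0, 0.06], [0.144, 0, 0.11], [0.144, 0, 0.138], [0.144, 0, 0.146], [0.144, 0, 0.146]], rot=[[0, 0, -4], [0, 0, -8], [0, 0, -10.6], [0, 0, -10.6], [0, 0, -10.6], [0, 0, -10.6], [0, 0, -10.6], [0, 0, -10.6]])

```text
clock: 26.72
eef_pos: [611.5, 110.8, 77.6]
tcp_rot: [3.142, -0.0, 1.728]
contact_force: [0.7, 0.8, -0.2]
opening: 0.998
grasp_force: 0.0
```

>>> carry_out(delta_pos=[[0, 0, 0], [0, 0, 0], [0, 0, 0], [0, 0, 0], [0, 0, 0], [0, 0, 0]], rot=[[0, 0, 0], [0, 0, 0], [0, 0, 0], [0, 0, 0], [0, 0, 0], [0, 0, 0]], claw=0, grip_force=60)

```text
clock: 27.48
eef_pos: [610.9, 110.8, 77.8]
tcp_rot: [-3.141, 0.0, 1.728]
contact_force: [-3.7, -0.4, 6.7]
opening: 0.129
grasp_force: 58.7
```

```bash
python3 - <<'E'
from h import *
st();s=r.sense()
im=r.grab_frame('top');cv2.imwrite('pics/t7.png',cv2.resize(im[110:270,230:490],None,fx=3,fy=3,interpolation=cv2.INTER_CUBIC))
go(s['eef_pos'][0]-.0265*55,s['eef_pos'][1]-55,s['eef_pos'][2],s['tcp_rot'][2])
E
```

```text
27.48 [610.9 110.8  77.8] [-3.141  0.     1.728] F [-3.7 -0.4  6.7] op 11.0 g 58.7 q [ 0.18  0.56  1.77 -0.    0.82  0.02]
d(m) [-0.0541 -0.01    0.    ] rot [-0.  0. -0.] rows>= 0.9
```

View pics/t7.png

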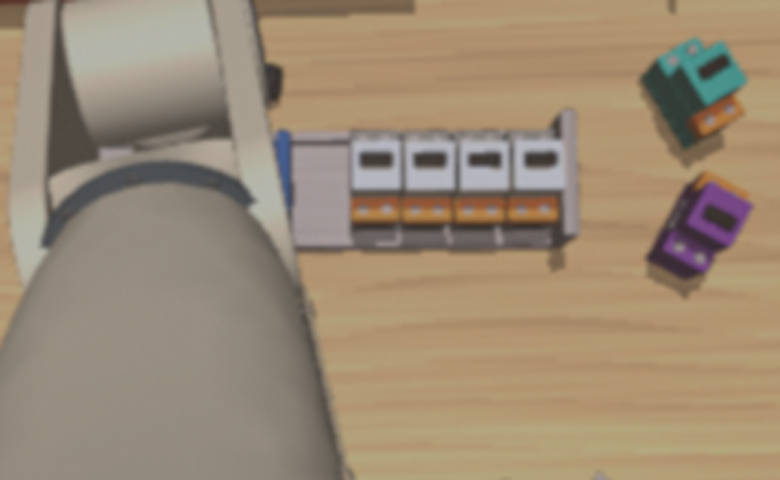

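Four modules are in a row at (376–540,165), oranges to the front, with small gaps. Push the stop up, slowing down near the row.

>>> carry_out(delta_pos=[[-0.006, -0.001, 0], [-0.013, -0.0025, 0], [-0.02, -0.004, 0], [-0.027, -0.005, 0], [-0.034, -0.0065, 0], [-0.041, -0.0075, 0], [-0.045, -0.0083, 0], [-0.048, -0.0088, 0]], rot=[[0, 0, 0], [0, 0, 0], [0, 0, 0], [0, 0, 0], [0, 0, 0], [0, 0, 0], [0, 0, 0], [0, 0, 0]])

```text
clock: 28.52
eef_pos: [609.6, 62.4, 77.8]
tcp_rot: [-3.141, -0.001, 1.728]
contact_force: [-4.0, 2.9, 7.6]
opening: 0.129
grasp_force: 58.7
```

>>> carry_out(delta_pos=[[-0.002, -0.0003, 0], [-0.004, -0.0007, 0], [-0.006, -0.001, 0], [-0.008, -0.0014, 0], [-0.01, -0.0018, 0], [-0.012, -0.0022, 0], [-0.014, -0.0026, 0], [-0.014, -0.0026, 0]], rot=[[0, 0, 0], [0, 0, 0], [0, 0, 0], [0, 0, 0], [0, 0, 0], [0, 0, 0], [0, 0, 0], [0, 0, 0]])

```text
clock: 29.52
eef_pos: [609.3, 48.6, 77.8]
tcp_rot: [-3.141, -0.001, 1.728]
contact_force: [-4.2, 3.9, 6.9]
opening: 0.127
grasp_force: 58.7
```

```bash
python3 - <<'E'
from h import *
st()
E
```

```text
29.52 [609.3  48.6  77.8] [-3.141e+00 -1.000e-03  1.728e+00] F [-4.2  3.9  6.9] op 10.8 g 58.7 q [ 0.08  0.55  1.79  0.    0.81 -0.08]
```

>>> carry_out(delta_pos=[[-0.001, -0.0002, 0], [-0.002, -0.0005, 0], [-0.003, -0.0008, 0], [-0.004, -0.001, 0], [-0.005, -0.0014, 0], [-0.006, -0.0018, 0], [-0.006, -0.0018, 0]], rot=[[0, 0, 0], [0, 0, 0], [0, 0, 0], [0, 0, 0], [0, 0, 0], [0, 0, 0], [0, 0, 0]])

```text
clock: 30.4
eef_pos: [609.1, 44.3, 77.8]
tcp_rot: [3.14, -0.004, 1.727]
contact_force: [-1.1, 16.1, 3.7]
opening: 0.125
grasp_force: 58.4
```

```bash
python3 - <<'E'
from h import *
st()
E
```

```text
30.4 [609.1  44.3  77.8] [ 3.14  -0.004  1.727] F [-1.1 16.1  3.7] op 10.7 g 58.4 q [ 0.07  0.54  1.79  0.01  0.81 -0.09]
```

>>> carry_out(delta_pos=[[-0.001, -0.0002, 0], [-0.002, -0.0004, 0], [-0.002, -0.0004, 0], [-0.002, -0.0004, 0]], rot=[[0, 0, 0], [0, 0, 0], [0, 0, 0], [0, 0, 0]])

```text
clock: 30.9
eef_pos: [609.1, 44.0, 77.8]
tcp_rot: [3.14, -0.006, 1.726]
contact_force: [-1.0, 25.9, 2.6]
opening: 0.129
grasp_force: 58.4
```

```bash
python3 - <<'E'
from h import *
st()
im=r.grab_frame('top');cv2.imwrite('pics/t8.png',cv2.resize(im[140:210,340:450],None,fx=7,fy=7,interpolation=cv2.INTER_CUBIC))
E
```

```text
30.9 [609.1  44.   77.8] [ 3.14  -0.006  1.726] F [-1.  25.9  2.6] op 11.0 g 58.4 q [ 0.07  0.54  1.79  0.01  0.8  -0.09]
```

View pics/t8.png

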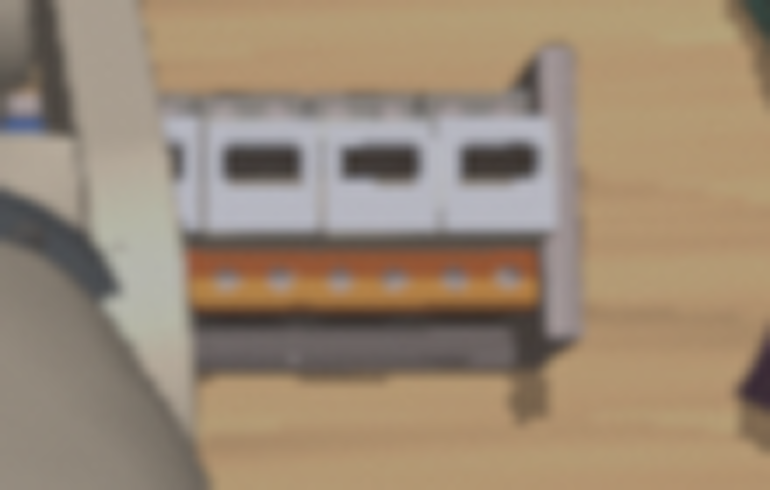

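The row is packed tight: no gaps at (200–555,170), and the force rises without movement (26 N). Keep light pressure on and turn the knob by 79.6° (yaw 1.726 → 3.115).

>>> carry_out(delta_pos=[[0.002, 0.0004, 0], [0.002, 0.0004, 0], [0.002, 0.0004, 0], [0.002, 0.0004, 0], [0.002, 0.0004, 0], [0.002, 0.0004, 0], [0.002, 0.0004, 0], [0.002, 0.0004, 0]], rot=[[0, 0, -8], [0, 0, -17], [0, 0, -26], [0, 0, -36], [0, 0, -46], [0, 0, -56], [0, 0, -66], [0, 0, -74]])

```text
clock: 31.95
eef_pos: [612.2, 47.4, 78.0]
tcp_rot: [3.132, 0.006, 3.022]
contact_force: [10.5, 36.3, -7.7]
opening: 0.127
grasp_force: 58.4
```

>>> carry_out(delta_pos=[[0, 0, 0], [0, 0, 0], [0, 0, 0], [0, 0, 0]], rot=[[0, 0, -3], [0, 0, -5.6], [0, 0, -5.6], [0, 0, -5.6]])

```text
clock: 32.45
eef_pos: [612.2, 47.8, 78.0]
tcp_rot: [3.133, 0.007, 3.115]
contact_force: [10.0, 35.3, -8.4]
opening: 0.127
grasp_force: 58.5
```

```bash
python3 - <<'E'
from h import *
st()
E
```

```text
32.45 [612.2  47.8  78. ] [3.133 0.007 3.115] F [10.  35.3 -8.4] op 10.8 g 58.5 q [ 0.07  0.55  1.79  0.01  0.8  -1.48]
```

>>> carry_out(delta_pos=[[-0.0005, 0.0015, 0], [-0.001, 0.003, 0], [-0.0015, 0.004, 0], [-0.0015, 0.0045, 0], [-0.0015, 0.0045, 0]], rot=[[0, 0, 0], [0, 0, 0], [0, 0, 0], [0, 0, 0], [0, 0, 0]])

```text
clock: 33.08
eef_pos: [612.3, 48.4, 77.9]
tcp_rot: [3.138, 0.004, 3.116]
contact_force: [4.9, 13.1, -1.6]
opening: 0.127
grasp_force: 59.8
```

```bash
python3 - <<'E'
from h import *
st()
E
```

```text
33.08 [612.3  48.4  77.9] [3.138 0.004 3.116] F [ 4.9 13.1 -1.6] op 10.9 g 59.8 q [ 0.07  0.55  1.79  0.    0.8  -1.47]
```

>>> carry_out(delta_pos=[[-0.0005, 0.001, 0], [-0.001, 0.0015, 0], [-0.001, 0.0015, 0]], rot=[[0, 0, 0], [0, 0, 0], [0, 0, 0]])

```text
clock: 33.45
eef_pos: [612.5, 48.6, 77.9]
tcp_rot: [3.14, 0.002, 3.117]
contact_force: [1.6, 6.4, 1.7]
opening: 0.128
grasp_force: 60.4
```

>>> carry_out(delta_pos=[[0, 0, 0], [0, 0, 0], [0, 0, 0], [0, 0, -0.03], [0, 0, -0.08], [0, 0, -0.13], [0, 0, -0.17]], rot=[[0, 0, 0], [0, 0, 0], [0, 0, 0], [0, 0, 0], [0, 0, 0], [0, 0, 0], [0, 0, 0]], claw=0.085)

```text
clock: 34.33
eef_pos: [611.7, 47.3, 249.4]
tcp_rot: [3.142, 0.001, 3.117]
contact_force: [0.5, 0.2, 0.4]
opening: 0.994
grasp_force: 0.0
```

>>> carry_out(delta_pos=[[0.05, 0.02, 0], [0.1, 0.04, 0], [0.15, 0.06, 0], [0.2, 0.08, 0], [0.2, 0.11, 0], [0.2, 0.14, 0], [0.2, 0.14, 0], [0.2, 0.14, 0]], rot=[[0, 0, 0], [0, 0, 0], [0, 0, 0], [0, 0, 0], [0, 0, 0], [0, 0, 0], [0, 0, 0], [0, 0, 0]])

```text
clock: 35.33
eef_pos: [414.8, 191.9, 247.1]
tcp_rot: [-3.141, -0.0, 3.118]
contact_force: [0.2, 0.3, 0.0]
opening: 0.998
grasp_force: 0.0
```

```bash
python3 - <<'E'
from h import *
st()
a=r.grab_frame('top')[130:215,290:445];b=r.grab_frame('scene')[165:260,200:360]
cv2.imwrite('pics/t9.png',cv2.resize(a,None,fx=5,fy=5,interpolation=cv2.INTER_CUBIC))
cv2.imwrite('pics/s9.png',cv2.resize(b,None,fx=5,fy=5,interpolation=cv2.INTER_CUBIC))
E
```

```text
35.33 [414.8 191.9 247.1] [-3.141 -0.     3.118] F [0.2 0.3 0. ] op 85.2 g 0.0 q [ 0.43  0.1   1.99 -0.    1.06 -1.12]
```

View pics/t9.png

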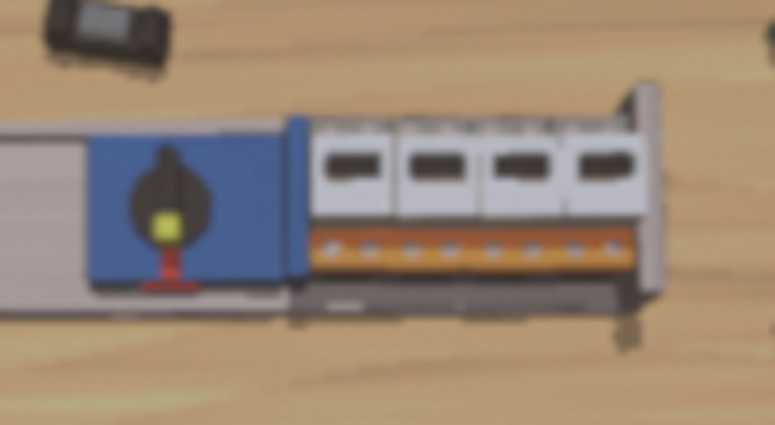

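View pics/s9.png

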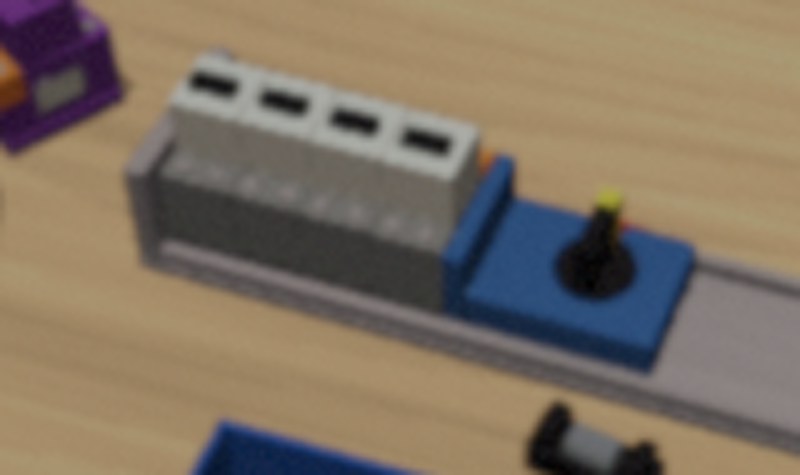

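The row is tight: the stop plate (298,195) touches the modules, which touch the wall (648,190). All oranges face the front, and the yellow end (167,227) points at the red mark (170,265). The arm is clear.

```bash
python3 -c "
from rig import r
print(r.sign_off())"
```

```text
the job is handed in; nothing more can be done
None
```

The job is handed in: all four modules present stand snug between the wall and the stop with orange ends to the front, the knob's yellow end is at the red mark, and the bulb and ceiling rose were not touched. No verdict came back.

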